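Clamp the filter cassette with the ratchet handle

TASK

Clamp the blue-ringed filter cassette in the little press: turn the red-knobbed handle clockwise (seen from above), and when it meets its stop pin lift it off its serrations, swing it back, let it drop in again and go on turning until the pad bears on the cassette. Leave it snug, not crushed: stop when the turning force at the knob has risen about 6 N (at most 9 N) above the roughly 10 N that it takes before the pad touches, with the handle seated down in its serrations. Leave the cassette in its seat and the other things on the bench where they are.

Things in the scene. Friction and masses are not known exactly. Their poses are not given: they have to be found in the camera images.
- press: Fixed white filter press: base 170 x 220 mm (x, y), columns at y = +-88 mm, bridge 215 mm long in y, 105 to 127 mm high, on it a 116 mm disc, top at 133 mm. Origin: centre of the underside, on the screw's vertical axis; -x side faces the robot. Two black stop pins, 10 mm thick, tops at 186 mm, 46 mm from the axis, let the handle swing only 0.75 rad either side of the press's -x, lifted or not.
- axis (a point): Point on the screw's vertical axis, 185 mm above the table; the spindle cap ends 3 mm above it.
- knob (a point): Middle of the red upright cylindrical knob on the black handle's free end: 22 mm across, 40 mm tall (20 mm above and below this point), 120 mm from the axis, its middle 186.5 mm above the table when seated. It revolves freely on its pin. Pinch it from above. The handle below is 14 mm wide, 10 mm thick. Lifting takes about 5 N at first, 6.5 N at the end of its 15 mm travel; let go, it drops back.
- screw (a joint): Turn of the screw in rad: 0 = foot fully up, growing clockwise from above (tightening); starts at 0 to 0.3. It lowers the foot 8 mm per rad. It takes 1.25 N m to turn (10.4 N at the knob, square to the handle) and stays where left. The pad meets the cassette somewhere from 1.35 to 2.0 rad (unknown). Turned backwards by a seated handle it loosens.
- handle_slip (a joint): Angle of the handle relative to the screw in rad, 0 at the start, growing clockwise from above, so swinging the lifted handle back makes it negative. 16 serrations per turn: it seats at multiples of 0.393 rad (play and give up to 0.07 rad). Lifted, it swings freely (0.3 N at the knob).
- handle (a joint): Lift of the handle off its serrations in m: 0 = seated, 0.015 = top stop; above 0.007 it is free of the serrations. If it is let down tooth on tooth it rests at 0.003 to 0.007 and drops in when moved a little either way.
- foot: Steel rod 20 mm across driven down through the bridge, a black pad 40 mm across below it; origin on the axis near the rod's lower end, 86 mm above the table at screw 0; the pad's underside is 12 to 18 mm lower (unknown packing). From the pad's touch the turning force at the knob rises about 3 N per 0.1 rad; snug is a rise of 4 to 10 N (0.14 to 0.34 rad past the touch).
- cassette: The filter cassette to be clamped: white disc with a blue ring, 70 mm across, 36 mm tall, standing in the press's seat under the pad; origin at the centre of its underside, 22 mm above the table.
- spare_cassette: Bystander: white disc with a green ring, 70 mm across, 36 mm tall, on the table beside the press; origin under its centre.
- dish_green: Bystander: shallow round dish with green filling, 90 mm across, 16 mm tall, beside the press; origin under its centre.
- dish_amber: Bystander: shallow round dish with amber filling, 90 mm across, 16 mm tall; origin under its centre.
- spray_bottle: Bystander: white spray bottle with a green band, 72 mm across, 190 mm tall; origin under its centre.
- beaker: Bystander: white open beaker, 70 mm across, 85 mm tall; origin under its centre.
- burner_jar: Bystander: small glass jar with a steel cap, 60 mm across, 75 mm tall; origin under its centre.
- forceps: Bystander: steel forceps lying flat, 135 mm long, 6 mm thick; origin near the middle, x along them.

How it is judged:
On the way, in this order (a step that is already met when the one before it is completed fails the run):
1. the screw is turned down by a first stroke of the seated handle (screw past 0.7 rad) (value of joint screw above 0.7 rad and value of joint handle below 0.0025 m), for 0.1 s.
2. the handle is lifted, swung back at least one serration against the screw and seated again, with the screw still past 0.7 rad (all of step 1 and value of joint handle_slip below -0.3 rad), for 0.1 s.
3. the pad bears on the cassette with more than 60 N (contact force between foot and cassette above 60 N), for 0.2 s.
At the end, for the whole second after the job is handed in: The pad bears on the cassette with 60 to 150 N (4 to 10 N more at the knob than running free), the handle is set back at least one serration from where it began and seated (lift under 2.5 mm), and the cassette stands level in its seat within 5 mm of where it began (contact force between foot and cassette between 60 and 150 N and value of joint handle below 0.0025 m and value of joint handle_slip below -0.3 rad and distance of cassette from where it was at the start of the episode below 0.005 m and angle between cassette's own z axis and vertical below 0.05 rad); the robot touches nothing.
It fails at once if the pad crushes the cassette (over 165 N, a rise of 11 N at the knob) (contact force between foot and cassette above 165 N).
It fails at once if the cassette is knocked out of its seat (moved 8 mm) (distance of cassette from where it was at the start of the episode above 0.008 m).
It fails at once if another thing on the bench is moved more than 20 mm (distance of any of spare_cassette, dish_green, dish_amber, spray_bottle, beaker, burner_jar, forceps from where it was at the start of the episode above 0.02 m).
It also fails if it takes over 64 s, if anything falls off the work surface, if the arm or the gripper's body presses on something with over 40 N, if the wrist force passes 120 N, or if a joint passes its speed limit or range.

ROBOT

A 7-joint arm with a two-finger parallel gripper is mounted at the origin on the work surface. World frame = base frame: x ahead of the robot, y to its left, z up, the work surface at z = 0. Lengths are in m, angles in rad, forces in N, time in s.
With the tool pointing down it reaches from about 0.4 to 0.875 m from the base axis. Payload 19.3 kg.
Tool frame: the origin (TCP) lies on the front face of the gripper's body, between the roots of the fingers; the fingertips stand 73 mm ahead of it and the grasp point (between the pads) lies 54 mm ahead of it; z points along the fingers, y is the direction in which the jaws open and shut (so a half turn about z gives the same grasp; the last joint's range is limited). The gripper opens to 85 mm and grips with 20 to 120 N. Pads are 22 mm wide; open, the fingers measure 114 mm over their backs; the gripper's body (76 mm by 85 mm) begins 54 mm behind the grasp point. The pads swing forward as they close: fully open they stand 13 mm farther back than shut.
Start: joints at [1.082, 0.521, -0.036, 1.599, 0.021, 1.021, -0.113], TCP at [0.254, -0.571, 0.304] pointing down, gripper open.
Joint ranges: [-2.91, 2.91], [-0.3, 2.13], [-1.5, 1.42], [0.17, 2.43], [-1.26, 4.41], [0.16, 1.93], [-2.52, 2.52]. Speed limits (rad/s): [1.89, 1.89, 2.39, 2.39, 3.01, 3.01, 3.01].

INTERFACE

Orientations are given as [roll, pitch, yaw] about the fixed x, y, z axes, in that order (R = Rz(yaw) Ry(pitch) Rx(roll)).
In Python, from workcell import bot gives the robot as it stands.
- The arm moves only by the shell command python3 -m crank 'ROWS' [OPENING] [FORCE]. ROWS is a JSON object of lists of equal length, an entry for each row: "travel": the shift along the world's x, y, z in cm, a list of three; "rot": the turn, a rotation vector about the world's x, y, z in degrees, a list of three. A call has 1 to 8 rows; each row is the pose to reach, as a shift and turn from the pose commanded when the call began; what a row does not reach only later rows make up. A row lasts 1/10 s, in which the tool goes at most 50 mm and 8.59 degrees, less where a joint would pass 70% of its speed; a pose out of reach is approached as far as the arm can. A call with a gripper value outside its range is refused whole. OPENING is the opening, from -1 (shut) to 1 (fully open), so that 0 is half open, set as the call begins (- or left out, the last holds). The fingers move at their own pace and stop on an object; FORCE is the grip in N (left out, the last holds). Time passes only in rows, so rows that repeat a pose let the fingers close. It gives the time, the measured TCP pose, the force and the opening at its end, in the units of the state.
- bot.observe(): the state, without advancing time (a new reading comes with each control period).
- bot.grab_frame(name): name is "scene" or "top" or "wrist"; returns the picture (384x512x3 uint8, red, green, blue); there is no depth.
- bot.camera_model(name): a dict with "fx", "fy", "cx", "cy" (pixels), "R" (3x3) and "t" (3): a world point X has camera coordinates R X + t. Camera axes: x right, y down, z forward; pixel columns grow to the right and rows downward; lengths in m; the calibration is good to about 2 mm. The wrist camera is an equidistant fisheye: a pixel r from the principal point sees the ray r / f radians off the axis. A picture is of the moment at which its call begins: read the wrist's pose just before it. camera_model takes no time and is no camera call; for the wrist camera it gives the pose at the moment of the call.
- bot.job_done(): hands the job in, once; it reports no verdict.
Trained networks look in the newest picture that a camera, given by its name, has taken for a name from the list of things; names that differ only in an ending like _2 or _b are one class to them, and where a whole thing is asked for, a point or a joint stands for the part that bears it (a point fixed in the world has none). Each returns a list of dicts, best first, with "conf" (0 to 1); they miss things now and then, are a little off and sometimes report something else, mostly with a low value. They report only what shows in the picture. A call takes as long as a camera call.
- bot.silhouettes(camera, thing): "pixels" (384x512 bool, what is visible of it) and "box" ([centre column, centre row, width, height] in pixels, round what is visible of it).
The state is a dict: "clock": time; "qpos": joint angles; "qd": joint speeds; "joint_efforts": joint torques, N m; "position": TCP position; "tool_rot": TCP orientation; "force": force on the tool from outside, world axes, zero at the start; "moment": the same for the moment, N m; "grip_width": finger opening in m.
Only numpy, scipy, OpenCV 4.12 (cv2) and the standard library are available. Lean on these libraries where they do the work, as an engineer would, in place of code of your own. Each camera call takes 0.05 s, during which the arm holds its last target.

## Working session

There is one attempt and no reset: what is moved stays moved. The work goes in short steps, Python scripts to look and compute and a shell command to move; the robot and the scene stay as the last step left them, time stands still between calls to the robot, and variables do not carry over. Pictures are saved under pics/ and viewed, and the job is handed in when it is done.

```bash
mkdir -p pics; ls
python3 - <<'E'
from workcell import bot
import cv2,numpy as np
s=bot.observe(); print({k:np.round(v,4).tolist() if not isinstance(v,dict) else v for k,v in s.items()})
a=bot.grab_frame("scene");b=bot.grab_frame("top")
cv2.imwrite("pics/s0.png",a[:,:,::-1]);cv2.imwrite("pics/t0.png",b[:,:,::-1])
for c in("scene","top"):
  m=bot.camera_model(c);print(c,m)
for c in ("scene","top"):
  for n in("knob","press","cassette"):
    for d in bot.silhouettes(c,n)[:2]: 
      ys,xs=np.nonzero(d["pixels"]);print(c,n,round(d["conf"],2),np.round(d["box"],1),xs.mean(),ys.mean())
E
```

```text
pics
{'clock': 0.0, 'qpos': [1.0818, 0.522, -0.0363, 1.6, 0.0212, 1.0211, -0.1128], 'qd': [0.0007, -0.0004, -0.0014, -0.0008, 0.0004, 0.0004, 0.0019], 'joint_efforts': [-0.0002, -92.7082, 1.9794, -36.9921, 0.0178, 0.0082, 0.0], 'position': [0.254, -0.5708, 0.3033], 'tool_rot': [-3.1405, 0.0001, 0.4188], 'force': [0.088, -0.4364, 0.5243], 'moment': [0.0088, -0.0225, 0.0222], 'grip_width': 0.0854}
scene {'fx': 383.0670928262262, 'fy': 383.0670928262262, 'cx': 257.3888721671396, 'cy': 191.2434419141998, 'R': array([[-0.27301409,  0.96198873,  0.00640223],
       [ 0.54291797,  0.15956819, -0.82448655],
       [-0.79416836, -0.22162056, -0.56584533]]), 't': array([ 0.17891182, -0.17348114,  1.57838075])}
top {'fx': 402.08931624561774, 'fy': 402.08931624561774, 'cx': 254.88293804117677, 'cy': 191.8911455071338, 'R': array([[-0.00330034, -0.99997195, -0.00672316],
       [-0.99116151,  0.00416274, -0.13259541],
       [ 0.13261967,  0.00622613, -0.99114744]]), 't': array([-0.00703447,  0.53931351,  1.17737269])}
scene knob 0.58 [116.7 211.4  30.5  35.8] 116.49324324324324 210.4027027027027
scene press 0.72 [238.8 226.2 103.7 123.2] 239.03870718018192 236.17592413392686
scene press 0.6 [239.  189.9  26.8  48.4] 240.45572354211663 194.30885529157666
scene cassette 0.98 [239.6 243.8  26.   22.3] 238.09882352941176 242.7341176470588
top knob 0.45 [278.4 188.1   9.5   4.7] 277.32142857142856 188.0
top press 0.65 [268.9 160.4  83.9  67.6] 268.80040070122715 158.59704482844978
```

View pics/s0.png

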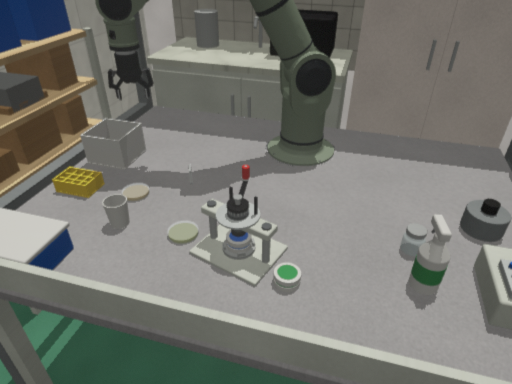

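View pics/t0.png

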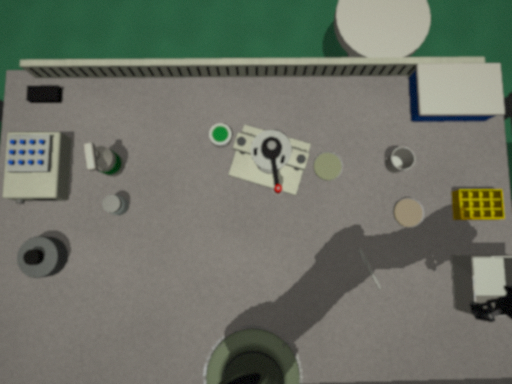

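The top view shows the press around (270,150), with the handle pointing to the red knob at (278,188). The scene view has the knob at (245,172). Next I'll measure both.

```bash
cat > h.py <<'E'
import numpy as np,cv2
from workcell import bot
def ray(m,u,v,fish=False):
    x=(u-m["cx"])/m["fx"];y=(v-m["cy"])/m["fy"]
    if fish:
        r=np.hypot(x,y);d=np.array([x/r*np.sin(r),y/r*np.sin(r),np.cos(r)]) if r>1e-9 else np.array([0,0,1.])
    else: d=np.array([x,y,1.])
    R=np.array(m["R"]);return -R.T@np.array(m["t"]),R.T@d
def atz(m,u,v,z,fish=False):
    c,d=ray(m,u,v,fish);return c+d*(z-c[2])/d[2]
def proj(m,X,fish=False):
    p=np.array(m["R"])@np.array(X)+np.array(m["t"])
    if fish:
        r=np.hypot(p[0],p[1]);a=np.arctan2(r,p[2])/max(r,1e-9);return np.array([m["cx"]+m["fx"]*p[0]*a,m["cy"]+m["fy"]*p[1]*a])
    return np.array([m["cx"]+m["fx"]*p[0]/p[2],m["cy"]+m["fy"]*p[1]/p[2]])
def red(img):
    a=img.astype(int);k=((a[:,:,0]>110)&(a[:,:,1]<0.45*a[:,:,0])&(a[:,:,2]<0.5*a[:,:,0])).astype(np.uint8)
    n,l,s,c=cv2.connectedComponentsWithStats(k);return [(s[i,4],c[i].round(2),s[i,:4]) for i in range(1,n) if s[i,4]>8],k
E
python3 - <<'E'
from h import *
for n in("scene","top"):
  im=cv2.imread(f"pics/{n[0]}0.png")[:,:,::-1];r,_=red(im);m=bot.camera_model(n)
  for a,c,b in r: print(n,a,c,b,atz(m,*c,.19).round(4))
m=bot.camera_model("top")
for n,u,v,z in [("cap",271.5,146,.188),("colL",245,144,.127),("colR",300,158,.127),("spare",220,133,.036),("dishg",328,166,.016),("c1",240,126,.02),("c2",310,141,.02),("c3",298,193,.02),("c4",230,176,.02)]: print(n,atz(m,u,v,z).round(3))
im=cv2.imread("pics/t0.png")[100:220,200:360];cv2.imwrite("pics/t0z.png",cv2.resize(im,(800,600),interpolation=cv2.INTER_CUBIC))
im=cv2.imread("pics/s0.png")[150:300,160:320];cv2.imwrite("pics/s0z.png",cv2.resize(im,(640,600),interpolation=cv2.INTER_CUBIC))
E
```

```text
scene 18 [245.06 167.5 ] [242 166   7   4] [ 0.5075 -0.0795  0.19  ]
top 33 [277.39 188.09] [275 184   6   9] [ 0.5285 -0.0693  0.19  ]
cap [ 0.643 -0.055  0.188]
colL [0.664 0.018 0.127]
colR [ 0.623 -0.137  0.127]
spare [0.723 0.098 0.036]
dishg [ 0.622 -0.235  0.016]
c1 [0.749 0.037 0.02 ]
c2 [ 0.7   -0.181  0.02 ]
c3 [ 0.537 -0.141  0.02 ]
c4 [0.591 0.067 0.02 ]
```

View pics/t0z.png

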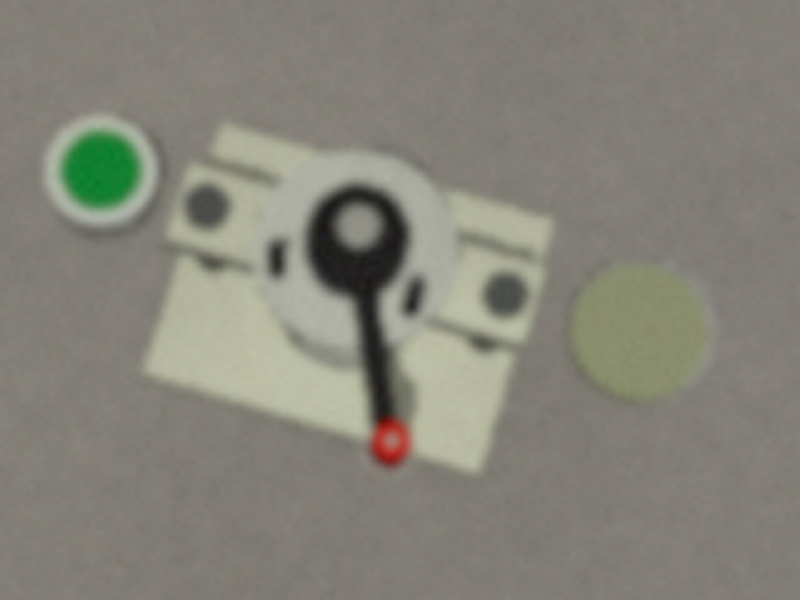

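View pics/s0z.png

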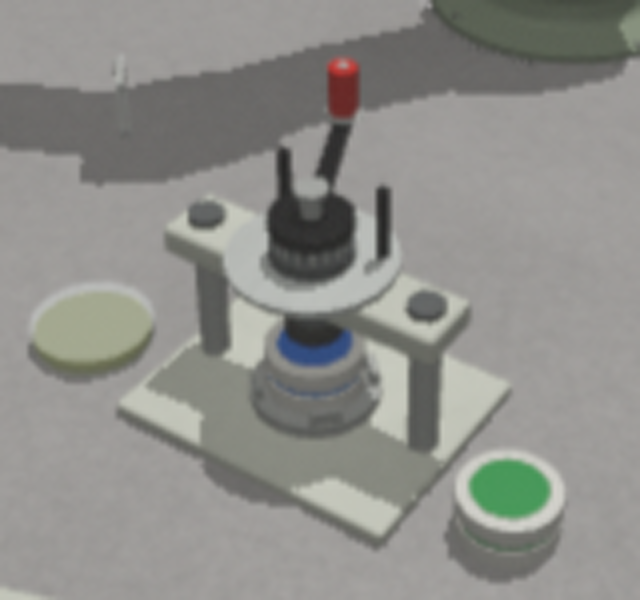

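The cap puts the axis near (0.643,-0.055) and the knob is near (0.525,-0.069). The press yaw is about -0.25. I'll move above the knob for a wrist view.

```bash
python3 -m crank '{"travel":[[1.9,3.9,0.6],[3.8,7.8,1.2],[5.7,11.7,1.8],[7.6,15.6,2.4],[9.5,19.5,3],[11.4,23.4,3.6],[13.3,27.3,4.2],[15.2,31.2,4.8]],"rot":[[0,0,-6],[0,0,-12],[0,0,-18],[0,0,-24],[0,0,-30],[0,0,-36],[0,0,-42],[0,0,-48]]}' 1 60
python3 -m crank '{"travel":[[1.9,3.9,0],[3.8,7.8,0],[5.7,11.7,0],[7.6,15.6,0],[9.4,19.4,0],[9.4,19.4,0],[9.4,19.4,0]],"rot":[[0,0,0],[0,0,0],[0,0,0],[0,0,0],[0,0,0],[0,0,0],[0,0,0]]}'
python3 - <<'E'
from h import *
s=bot.observe();print(s["qpos"],s["position"],s["tool_rot"],s["force"])
m=bot.camera_model("wrist");a=bot.grab_frame("wrist");cv2.imwrite("pics/w1.png",a[:,:,::-1]);print(m)
for r in red(a)[0]:print(r, atz(m,*r[1],.2,True))
E
```

```text
clock: 1.2
position: [0.4066, -0.2573, 0.3524]
tool_rot: [-3.142, -0.001, -0.423]
force: [1.8, -0.6, 1.3]
grip_width: 0.0854
clock: 1.9
position: [0.5002, -0.0643, 0.3518]
tool_rot: [3.141, 0.0, -0.417]
force: [0.0, -0.4, 0.0]
grip_width: 0.0853
[ 0.09606632  0.27781571 -0.10625899  1.84949337  0.03421819  1.01634091
 -2.01224174] [ 0.50023988 -0.06432466  0.35175071] [ 3.14146759e+00  2.80276960e-04 -4.17268978e-01] [ 0.00402812 -0.40398694  0.04465692]
{'fx': 297.3186396354542, 'fy': 297.3186396354542, 'cx': 255.14872601262522, 'cy': 187.1826758049881, 'R': array([[-4.05844046e-01, -9.13942023e-01,  7.66772111e-04],
       [-8.70462121e-01,  3.86791833e-01,  3.04446667e-01],
       [-2.78543184e-01,  1.22890421e-01, -9.52529075e-01]]), 't': array([0.14494716, 0.40606302, 0.57252563])}
(np.int32(428), array([247.53, 162.87]), array([235, 151,  26,  26], dtype=int32)) [ 0.52715315 -0.06895159  0.2       ]
```

View pics/w1.png

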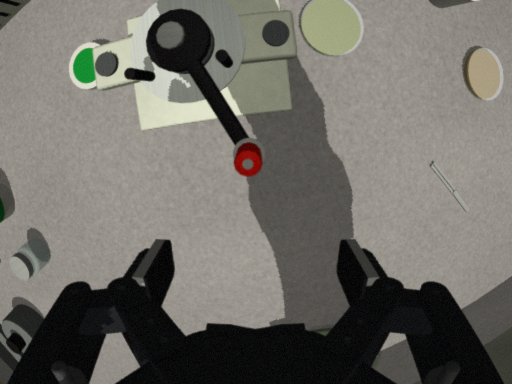

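The wrist view shows the knob top at about (248,162), the spindle cap at (172,36), and the stop pins at (140,75) and (224,58).

Run:
```python
from h import *
m=bot.camera_model("wrist");a=cv2.imread("pics/w1.png")
z=cv2.resize(a[0:200,60:320],(780,600),interpolation=cv2.INTER_CUBIC);cv2.imwrite("pics/w1z.png",z)
k=atz(m,248,163,.2065,True);c=atz(m,171.5,35.5,.188,True);print(k,c,k-c,np.hypot(*(k-c)[:2]),np.degrees(np.arctan2(*(k-c)[1::-1])))
p1=atz(m,129,71,.186,True);p2=atz(m,219,53,.186,True);print(p1-c,p2-c)
t=bot.camera_model("top");print(atz(t,271.6,145.6,.188),atz(t,278,188,.2065))
# columns' tops at 127: 
l=atz(m,106,64,.129,True);r=atz(m,276,33,.129,True);print(l,r,(l+r)/2,np.hypot(*(l-r)[:2]),np.degrees(np.arctan2(*(l-r)[1::-1]))-90)
```

```text
[ 0.5279024  -0.07108735  0.2065    ] [ 0.64453248 -0.05680732  0.188     ] [-0.11663008 -0.01428003  0.0185    ] 0.11750104429871068 -173.01952605071568
[-0.00808663  0.04506037 -0.002     ] [-0.03052594 -0.02775782 -0.002     ]
[ 0.64372913 -0.05516241  0.188     ] [ 0.52637771 -0.07007319  0.2065    ]
[0.67308485 0.02912552 0.129     ] [ 0.62010699 -0.14012183  0.129     ] [ 0.64659592 -0.05549816  0.129     ] 0.17734519312995994 -17.38118355705147
```

View pics/w1z.png

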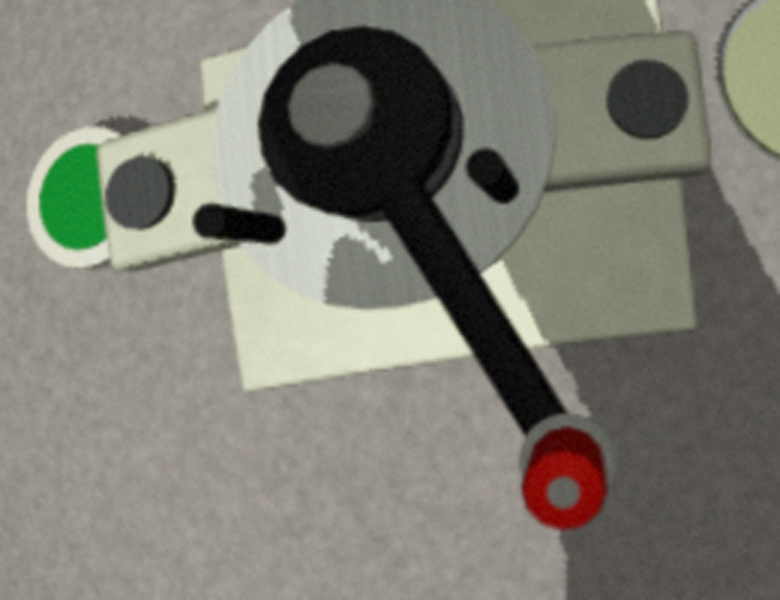

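```bash
python3 -m crank '{"travel":[[2.7,-0.6,0],[2.7,-0.6,-3],[2.7,-0.6,-6],[2.7,-0.6,-8.5],[2.7,-0.6,-10.5],[2.7,-0.6,-10.5]],"rot":[[0,0,0],[0,0,0],[0,0,0],[0,0,0],[0,0,0],[0,0,0]]}' 
python3 -c "
from h import *
m=bot.camera_model('wrist');a=bot.grab_frame('wrist');cv2.imwrite('pics/w2.png',a[:,:,::-1])
b=bot.grab_frame('scene');cv2.imwrite('pics/s2.png',cv2.resize(b[110:290,150:340,::-1],(633,600)))
s=bot.observe();print(s['position'],s['force'])"
```

```text
clock: 2.55
position: [0.5258, -0.0722, 0.2449]
tool_rot: [3.14, 0.003, -0.421]
force: [0.3, 1.2, 0.1]
grip_width: 0.0854
[ 0.52707697 -0.07188846  0.24748096] [-0.3991703   0.02770038  0.9346823 ]
```

View pics/w2.png

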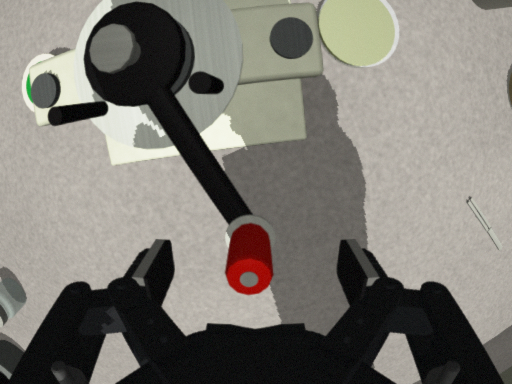

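View pics/s2.png

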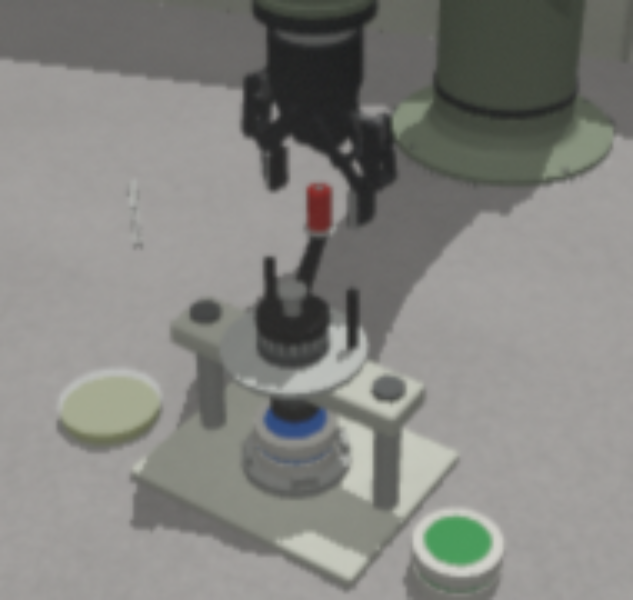

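The knob is between the open fingers, with its top at (249,279). The scene view agrees with this. I'll check the offset next.

Run:
```python
from h import *
m=bot.camera_model("wrist")
k=atz(m,249,279,.2065,True);c=atz(m,114,47,.188,True);print(k,c,k-c,np.hypot(*(k-c)[:2]))
s=bot.observe();print(s["position"],s["tool_rot"])
```

```text
[ 0.527652   -0.06806855  0.2065    ] [ 0.64867399 -0.05447753  0.188     ] [-0.12102199 -0.01359102  0.0185    ] 0.12178275189186961
[ 0.52707697 -0.07188846  0.24748096] [ 3.14137006e+00 -5.97619550e-05 -4.20398464e-01]
```

```bash
python3 -m crank '{"travel":[[0,0.3,-0.1],[0,0.3,-0.1],[0,0.3,-0.1],[0,0.3,-0.1],[0,0.3,-0.1],[0,0.3,-0.1],[0,0.3,-0.1],[0,0.3,-0.1]],"rot":[[0,0,0],[0,0,0],[0,0,0],[0,0,0],[0,0,0],[0,0,0],[0,0,0],[0,0,0]]}' -1 60
python3 -c "
from h import *
a=bot.grab_frame('wrist');cv2.imwrite('pics/w3.png',a[:,:,::-1])
s=bot.observe();print(s['position'],s['force'],s['grip_width'])"
```

```text
clock: 3.45
position: [0.5272, -0.068, 0.2462]
tool_rot: [-3.141, -0.0, -0.419]
force: [-2.1, 0.3, 5.1]
grip_width: 0.02
[ 0.52718282 -0.06802924  0.24621142] [-1.64435121 -1.02125879  6.31761828] 0.020459450194332422
```

View pics/w3.png

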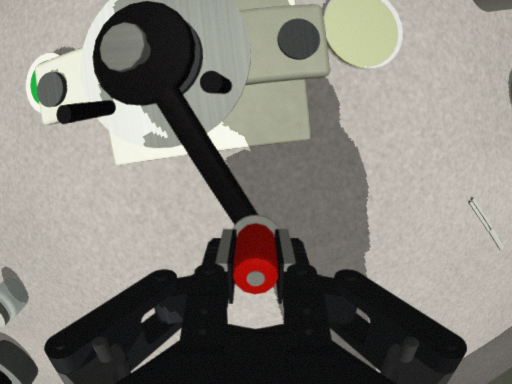

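Run:
```python
import numpy as np
A=np.array([.6462,-.0555]);r=.12
f=lambda t:A+r*np.array([np.cos(np.radians(t)),np.sin(np.radians(t))])
for b in (186,162,142):
  print(b,[(b-t,((f(t)-f(b))*100).round(2).tolist()) for t in range(b-3,b-25,-3)])
```

```text
186 [(3, [-0.05, 0.63]), (6, [-0.07, 1.25]), (9, [-0.05, 1.88]), (12, [0.0, 2.51]), (15, [0.08, 3.13]), (18, [0.2, 3.75]), (21, [0.34, 4.36]), (24, [0.52, 4.96])]
162 [(3, [0.21, 0.59]), (6, [0.45, 1.17]), (9, [0.72, 1.74]), (12, [1.02, 2.29]), (15, [1.35, 2.83]), (18, [1.7, 3.35]), (21, [2.09, 3.84]), (24, [2.49, 4.32])]
142 [(3, [0.4, 0.48]), (6, [0.82, 0.95]), (9, [1.27, 1.39]), (12, [1.74, 1.8]), (15, [2.23, 2.2]), (18, [2.75, 2.56]), (21, [3.28, 2.9]), (24, [3.82, 3.21])]
```

```bash
cat > st.py <<'E'
from h import *
A=np.array([.6462,-.0555])
s=bot.observe();F=np.array(s["force"]);p=np.array(s["position"]);d=p[:2]-A;th=np.arctan2(d[1],d[0])
er=d/np.hypot(*d);et=np.array([er[1],-er[0]])  # clockwise
print("t",round(s["clock"],2),"p",p.round(4),"r",round(np.hypot(*d),4),"ang",round(np.degrees(th)%360,2),"Fcw-resist",round(-F[:2]@et,2),"Frad",round(F[:2]@er,2),"Fz",round(F[2],2),"grip",round(s["grip_width"],4),"j7",round(s["qpos"][6],2))
E
python3 st.py
python3 -m crank '{"travel":[[-0.05,0.63,0],[-0.07,1.25,0],[-0.05,1.88,0],[0,2.51,0],[0.08,3.13,0],[0.2,3.75,0],[0.34,4.36,0],[0.52,4.96,0]],"rot":[[0,0,0],[0,0,0],[0,0,0],[0,0,0],[0,0,0],[0,0,0],[0,0,0],[0,0,0]]}'; python3 st.py
```

```text
t 3.5 p [ 0.5272 -0.068   0.2462] r 0.1197 ang 186.01 Fcw-resist 0.84 Frad 1.74 Fz 6.32 grip 0.0205 j7 -2.03
clock: 4.3
position: [0.5317, -0.0196, 0.2461]
tool_rot: [3.139, 0.001, -0.42]
force: [-7.2, -6.9, 10.2]
grip_width: 0.0205
t 4.3 p [ 0.5317 -0.0196  0.2461] r 0.12 ang 162.61 Fcw-resist 8.76 Frad 4.81 Fz 10.18 grip 0.0205 j7 -2.13
```

Turning works, with about 9 N at the knob. Continuing.

```bash
python3 -m crank '{"travel":[[0.21,0.59,0.05],[0.45,1.17,0.05],[0.72,1.74,0.05],[1.02,2.29,0.05],[1.3,2.8,0.05],[1.3,2.8,0.05]],"rot":[[0,0,0],[0,0,0],[0,0,0],[0,0,0],[0,0,0],[0,0,0]]}'; python3 st.py
```

```text
clock: 4.9
position: [0.5448, 0.0091, 0.2463]
tool_rot: [3.14, 0.001, -0.419]
force: [-6.7, -4.9, 5.4]
grip_width: 0.0205
t 4.9 p [0.5448 0.0091 0.2463] r 0.1202 ang 147.49 Fcw-resist 7.69 Frad 3.01 Fz 5.37 grip 0.0205 j7 -2.18
```

```bash
python3 -m crank '{"travel":[[0.36,0.52,0],[0.74,1.02,0],[1.15,1.5,0],[1.58,1.96,0],[2.04,2.39,0],[2.04,2.39,0]],"rot":[[0,0,0],[0,0,0],[0,0,0],[0,0,0],[0,0,0],[0,0,0]]}'; python3 st.py
```

```text
clock: 5.5
position: [0.5651, 0.0335, 0.2462]
tool_rot: [3.14, 0.002, -0.419]
force: [-7.9, -1.7, 8.1]
grip_width: 0.0204
t 5.5 p [0.5651 0.0335 0.2462] r 0.1204 ang 132.35 Fcw-resist 6.98 Frad 4.05 Fz 8.07 grip 0.0204 j7 -2.22
```

```bash
python3 -m crank '{"travel":[[0.24,0.2,0],[0.48,0.41,0],[0.73,0.6,0],[0.98,0.79,0],[0.98,0.79,0]],"rot":[[0,0,0],[0,0,0],[0,0,0],[0,0,0],[0,0,0]]}'; python3 st.py
python3 -c "
from h import *
a=bot.grab_frame('wrist');cv2.imwrite('pics/w4.png',a[:,:,::-1])"
```

```text
clock: 6.0
position: [0.5746, 0.0414, 0.2462]
tool_rot: [3.14, 0.002, -0.419]
force: [-10.2, -0.5, 8.1]
grip_width: 0.0207
t 6.0 p [0.5746 0.0414 0.2462] r 0.1205 ang 126.47 Fcw-resist 8.49 Frad 5.63 Fz 8.1 grip 0.0207 j7 -2.23
```

View pics/w4.png

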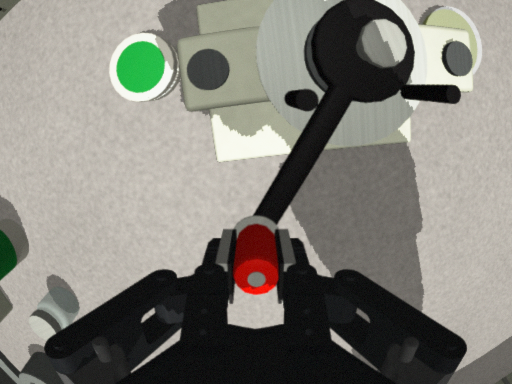

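The first stroke turned about 1.04 rad with no rise in force, and the pin is now just ahead of the handle. Next I relieve the load a little and lift.

```bash
python3 -m crank '{"travel":[[-0.1,-0.08,0],[-0.1,-0.08,0.4],[-0.1,-0.08,0.8],[-0.1,-0.08,1.15],[-0.1,-0.08,1.15],[-0.1,-0.08,1.15]],"rot":[[0,0,0],[0,0,0],[0,0,0],[0,0,0],[0,0,0],[0,0,0]]}'; python3 st.py
python3 -c "
from h import *
a=bot.grab_frame('scene');cv2.imwrite('pics/s5.png',cv2.resize(a[110:290,150:340,::-1],(633,600)));a=bot.grab_frame('wrist');cv2.imwrite('pics/w5.png',a[:,:,::-1])"
```

```text
clock: 6.65
position: [0.5745, 0.041, 0.2579]
tool_rot: [-3.141, 0.0, -0.419]
force: [-2.0, 3.5, -6.6]
grip_width: 0.0204
t 6.65 p [0.5745 0.041  0.2579] r 0.1202 ang 126.6 Fcw-resist -0.49 Frad 4.0 Fz -6.61 grip 0.0204 j7 -2.22
```

View pics/s5.png

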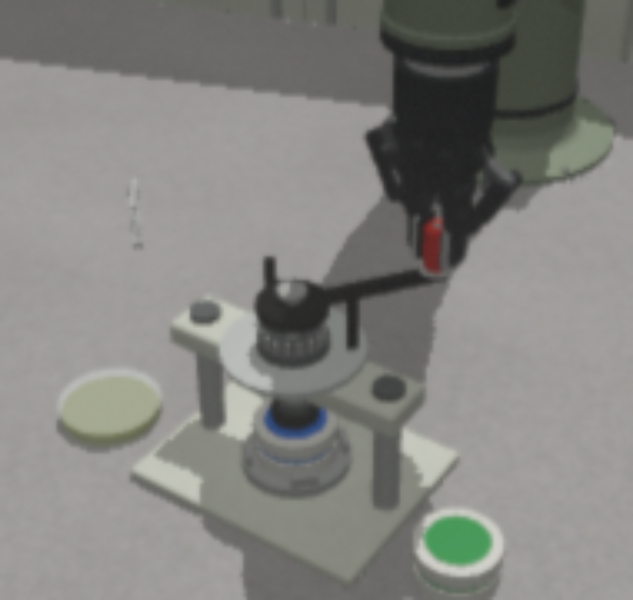

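View pics/w5.png

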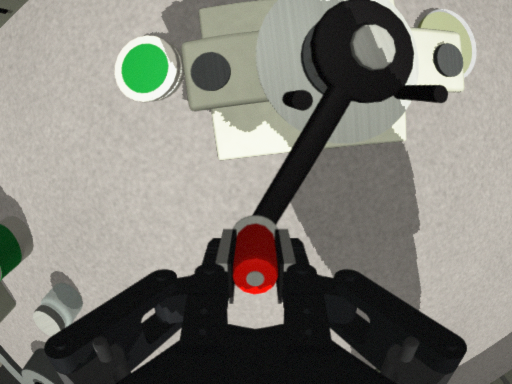

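The handle is lifted 11.7 mm at about 6.6 N, with the grip unchanged. Next I swing it back three serrations (67.5°).

Run:
```python
import numpy as np
A=np.array([.6462,-.0555]);r=.1200
f=lambda t:A+r*np.array([np.cos(np.radians(t)),np.sin(np.radians(t))])
for b,e,n in ((126.6,162.6,8),(162.6,194.1,8)):
  print(b,[(((f(t)-f(b))*100).round(2).tolist()+[0]) for t in np.linspace(b,e,n+1)[1:]])
```

```text
126.6 [[-0.73, -0.59, 0], [-1.42, -1.24, 0], [-2.05, -1.94, 0], [-2.63, -2.68, 0], [-3.14, -3.47, 0], [-3.59, -4.3, 0], [-3.98, -5.16, 0], [-4.3, -6.05, 0]]
162.6 [[-0.22, -0.79, 0], [-0.38, -1.6, 0], [-0.49, -2.42, 0], [-0.54, -3.24, 0], [-0.54, -4.07, 0], [-0.48, -4.89, 0], [-0.36, -5.71, 0], [-0.19, -6.51, 0]]
```

```bash
python3 -m crank '{"travel":[[-0.73,-0.59,0],[-1.42,-1.24,0],[-2.05,-1.94,0],[-2.63,-2.68,0],[-3.14,-3.47,0],[-3.59,-4.3,0],[-3.98,-5.16,0],[-4.3,-6.05,0]],"rot":[[0,0,0],[0,0,0],[0,0,0],[0,0,0],[0,0,0],[0,0,0],[0,0,0],[0,0,0]]}'; python3 st.py
python3 -m crank '{"travel":[[-0.22,-0.79,0],[-0.38,-1.6,0],[-0.49,-2.42,0],[-0.54,-3.24,0],[-0.54,-4.07,0],[-0.48,-4.89,0],[-0.36,-5.71,0],[-0.19,-6.51,0]],"rot":[[0,0,0],[0,0,0],[0,0,0],[0,0,0],[0,0,0],[0,0,0],[0,0,0],[0,0,0]]}'; python3 st.py
python3 -m crank '{"travel":[[0,0,0],[0,0,0]],"rot":[[0,0,0],[0,0,0]]}'; python3 st.py
```

```text
clock: 7.55
position: [0.5314, -0.0209, 0.258]
tool_rot: [-3.142, -0.001, -0.419]
force: [0.1, 0.2, -6.1]
grip_width: 0.0204
t 7.55 p [ 0.5314 -0.0209  0.258 ] r 0.1199 ang 163.21 Fcw-resist -0.21 Frad -0.09 Fz -6.12 grip 0.0204 j7 -2.12
clock: 8.35
position: [0.5301, -0.0855, 0.258]
tool_rot: [-3.141, -0.001, -0.419]
force: [6.0, 2.4, -5.9]
grip_width: 0.0203
t 8.35 p [ 0.5301 -0.0855  0.258 ] r 0.1199 ang 194.49 Fcw-resist -0.86 Frad -6.44 Fz -5.89 grip 0.0203 j7 -1.99
clock: 8.55
position: [0.5301, -0.0854, 0.258]
tool_rot: [-3.141, -0.001, -0.419]
force: [5.9, 1.4, -5.9]
grip_width: 0.0206
t 8.55 p [ 0.5301 -0.0854  0.258 ] r 0.1199 ang 194.46 Fcw-resist 0.16 Frad -6.1 Fz -5.95 grip 0.0206 j7 -1.99
```

```bash
python3 -m crank '{"travel":[[0.04,0.01,-0.3],[0.04,0.01,-0.6],[0.04,0.01,-0.9],[0.04,0.01,-1.15],[0.04,0.01,-1.15],[0.04,0.01,-1.15]],"rot":[[0,0,0],[0,0,0],[0,0,0],[0,0,0],[0,0,0],[0,0,0]]}'; sed -i 's/^A=.*/A=np.array([.6464,-.0549])/' st.py; python3 st.py
python3 -c "
from h import *
a=bot.grab_frame('scene');cv2.imwrite('pics/s6.png',cv2.resize(a[110:290,150:340,::-1],(633,600)))"
```

```text
clock: 9.15
position: [0.5304, -0.0858, 0.2464]
tool_rot: [3.141, -0.001, -0.42]
force: [5.7, -4.6, -2.4]
grip_width: 0.0204
t 9.15 p [ 0.5304 -0.0858  0.2464] r 0.12 ang 194.9 Fcw-resist 5.94 Frad -4.29 Fz -2.43 grip 0.0204 j7 -1.99
```

View pics/s6.png

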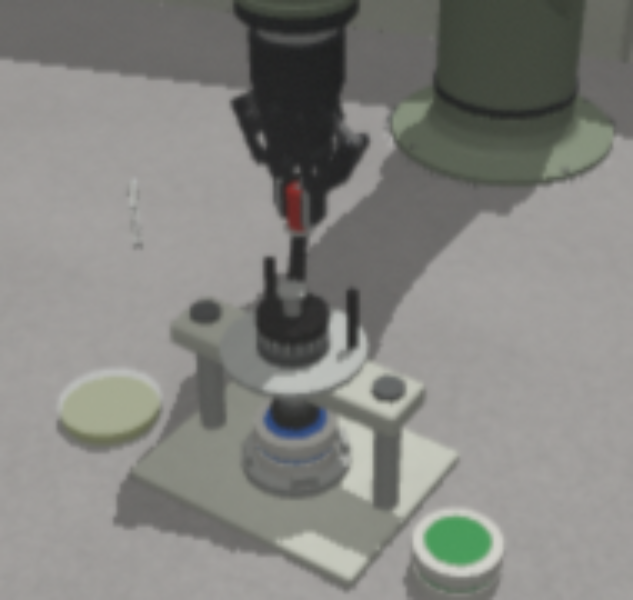

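Back at seated height. I'm starting the second stroke in small calls and watching the resistance.

```bash
python3 - <<'E'
import numpy as np
A=np.array([.6464,-.0549]);r=.1200
f=lambda t:A+r*np.array([np.cos(np.radians(t)),np.sin(np.radians(t))])
b=195
while b>118:
  print(b,[(((f(t)-f(b))*100).round(2).tolist()+[0]) for t in (b-2,b-4,b-6,b-8)]);b-=8
E
python3 -m crank '{"travel":[[-0.12,0.4,0],[-0.23,0.81,0],[-0.31,1.22,0],[-0.38,1.63,0]],"rot":[[0,0,0],[0,0,0],[0,0,0],[0,0,0]]}'; python3 st.py
```

```text
195 [[-0.1, 0.41, 0], [-0.19, 0.82, 0], [-0.26, 1.23, 0], [-0.32, 1.64, 0]]
187 [[-0.04, 0.42, 0], [-0.07, 0.83, 0], [-0.09, 1.25, 0], [-0.09, 1.67, 0]]
179 [[0.01, 0.42, 0], [0.04, 0.84, 0], [0.09, 1.25, 0], [0.15, 1.67, 0]]
171 [[0.07, 0.41, 0], [0.16, 0.82, 0], [0.26, 1.23, 0], [0.38, 1.63, 0]]
163 [[0.13, 0.4, 0], [0.27, 0.79, 0], [0.43, 1.18, 0], [0.6, 1.56, 0]]
155 [[0.18, 0.38, 0], [0.38, 0.75, 0], [0.59, 1.11, 0], [0.81, 1.46, 0]]
147 [[0.23, 0.35, 0], [0.48, 0.69, 0], [0.74, 1.02, 0], [1.01, 1.34, 0]]
139 [[0.28, 0.31, 0], [0.57, 0.61, 0], [0.87, 0.9, 0], [1.18, 1.18, 0]]
131 [[0.32, 0.27, 0], [0.65, 0.53, 0], [0.99, 0.77, 0], [1.34, 1.01, 0]]
123 [[0.36, 0.22, 0], [0.72, 0.43, 0], [1.09, 0.63, 0], [1.46, 0.81, 0]]
clock: 9.6
position: [0.5269, -0.0699, 0.2465]
tool_rot: [3.141, -0.003, -0.42]
force: [9.9, -9.1, -7.0]
grip_width: 0.0204
t 9.6 p [ 0.5269 -0.0699  0.2465] r 0.1204 ang 187.15 Fcw-resist 10.26 Frad -8.65 Fz -6.96 grip 0.0204 j7 -2.03
```

Fz is -7 N, so the tool may be holding the handle up slightly. I'll lower 2 mm and ease inward before continuing.

```bash
python3 -m crank '{"travel":[[0.04,0,-0.1],[0.04,0,-0.2],[0.04,0,-0.2]],"rot":[[0,0,0],[0,0,0],[0,0,0]]}'; python3 st.py;python3 -c "
from h import *
a=bot.grab_frame('wrist');cv2.imwrite('pics/w7.png',a[:,:,::-1]);a=bot.grab_frame('scene');cv2.imwrite('pics/s7.png',cv2.resize(a[140:260,180:300,::-1],(600,600)))"
```

```text
clock: 9.9
position: [0.5272, -0.0701, 0.2457]
tool_rot: [3.141, -0.003, -0.42]
force: [-1.9, -7.5, 21.7]
grip_width: 0.0202
t 9.9 p [ 0.5272 -0.0701  0.2457] r 0.1202 ang 187.27 Fcw-resist 7.18 Frad 2.85 Fz 21.68 grip 0.0202 j7 -2.03
```

View pics/w7.png

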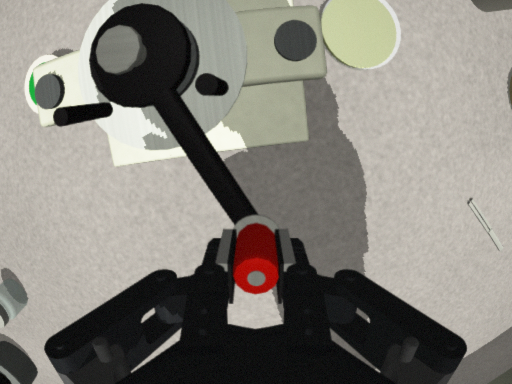

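View pics/s7.png

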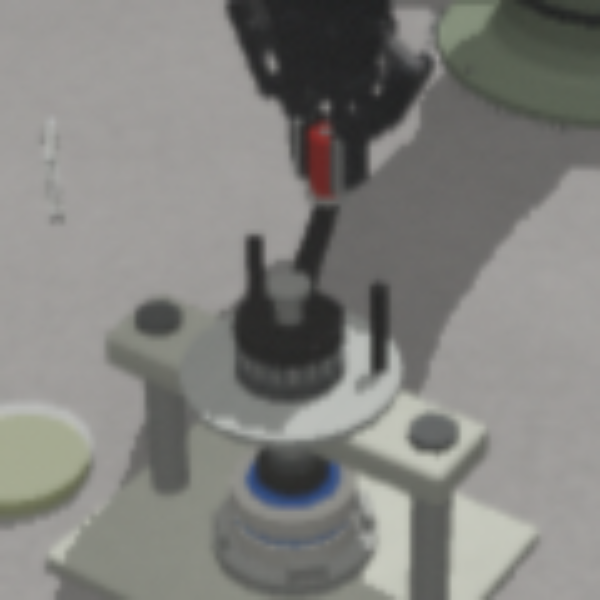

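Pressing down meets a hard stop, so the handle is seated. I'll ease up 1 mm and continue.

```bash
python3 -m crank '{"travel":[[-0.02,0.42,0.1],[-0.04,0.83,0.1],[-0.05,1.25,0.1],[-0.06,1.67,0.1]],"rot":[[0,0,0],[0,0,0],[0,0,0],[0,0,0]]}'; python3 st.py
python3 -m crank '{"travel":[[0.01,0.42,0],[0.04,0.84,0],[0.09,1.25,0],[0.15,1.67,0]],"rot":[[0,0,0],[0,0,0],[0,0,0],[0,0,0]]}'; python3 st.py
```

```text
clock: 10.4
position: [0.5262, -0.0535, 0.2461]
tool_rot: [3.14, -0.002, -0.421]
force: [-0.0, -9.5, 11.3]
grip_width: 0.0203
t 10.4 p [ 0.5262 -0.0535  0.2461] r 0.1202 ang 179.35 Fcw-resist 9.54 Frad -0.09 Fz 11.3 grip 0.0203 j7 -2.06
clock: 10.8
position: [0.5275, -0.0368, 0.246]
tool_rot: [3.14, -0.001, -0.421]
force: [-1.7, -9.9, 12.4]
grip_width: 0.0204
t 10.8 p [ 0.5275 -0.0368  0.246 ] r 0.1202 ang 171.35 Fcw-resist 10.07 Frad 0.22 Fz 12.35 grip 0.0204 j7 -2.09
```

```bash
python3 -m crank '{"travel":[[0.07,0.41,0.02],[0.16,0.82,0.04],[0.26,1.23,0.05],[0.38,1.63,0.05]],"rot":[[0,0,0],[0,0,0],[0,0,0],[0,0,0]]}'; python3 st.py
```

```text
clock: 11.2
position: [0.5311, -0.0205, 0.2461]
tool_rot: [3.14, -0.0, -0.421]
force: [-1.9, -10.2, 7.4]
grip_width: 0.0202
t 11.2 p [ 0.5311 -0.0205  0.2461] r 0.1203 ang 163.4 Fcw-resist 10.36 Frad -1.11 Fz 7.44 grip 0.0202 j7 -2.13
```

```bash
python3 -m crank '{"travel":[[0.13,0.4,0],[0.27,0.79,0],[0.43,1.18,0],[0.6,1.56,0]],"rot":[[0,0,0],[0,0,0],[0,0,0],[0,0,0]]}'; python3 st.py
```

```text
clock: 11.6
position: [0.5368, -0.0053, 0.2461]
tool_rot: [3.139, 0.0, -0.421]
force: [-4.4, -11.3, 10.6]
grip_width: 0.0202
t 11.6 p [ 0.5368 -0.0053  0.2461] r 0.1203 ang 155.62 Fcw-resist 12.16 Frad -0.66 Fz 10.62 grip 0.0202 j7 -2.15
```

The force may be starting to rise, 12.2 against about 10.0. I'll take smaller steps.

```bash
python3 -m crank '{"travel":[[0.18,0.38,0],[0.38,0.75,0]],"rot":[[0,0,0],[0,0,0]]}'; python3 st.py
```

```text
clock: 11.8
position: [0.5404, 0.0021, 0.246]
tool_rot: [3.138, 0.001, -0.421]
force: [-5.1, -12.4, 11.9]
grip_width: 0.0206
t 11.8 p [0.5404 0.0021 0.246 ] r 0.1203 ang 151.74 Fcw-resist 13.36 Frad -1.4 Fz 11.88 grip 0.0206 j7 -2.17
```

```bash
python3 -m crank '{"travel":[[0.2,0.36,0],[0.42,0.71,0]],"rot":[[0,0,0],[0,0,0]]}'; python3 st.py
```

```text
clock: 12.0
position: [0.5444, 0.009, 0.246]
tool_rot: [3.138, 0.001, -0.421]
force: [-8.7, -14.9, 13.0]
grip_width: 0.0204
t 12.0 p [0.5444 0.009  0.246 ] r 0.1204 ang 147.92 Fcw-resist 17.19 Frad -0.54 Fz 12.97 grip 0.0204 j7 -2.18
```

```bash
for i in 1 2 3; do python3 -m crank '{"travel":[[0,0,0]],"rot":[[0,0,0]]}' >/dev/null; python3 st.py; done
```

```text
t 12.1 p [0.5447 0.0094 0.246 ] r 0.1204 ang 147.71 Fcw-resist 13.71 Frad -0.23 Fz 11.99 grip 0.02 j7 -2.18
t 12.2 p [0.5445 0.0092 0.246 ] r 0.1204 ang 147.8 Fcw-resist 13.18 Frad 0.39 Fz 10.77 grip 0.0204 j7 -2.18
t 12.3 p [0.5445 0.0092 0.246 ] r 0.1204 ang 147.84 Fcw-resist 13.51 Frad 0.72 Fz 10.71 grip 0.021 j7 -2.18
```

The held force is 13.5 N, against about 7.2–8.5 N held when running free. The moving readings and the geometry put the rise at about 6 N. I'll take one more small turn as a check.

```bash
python3 -m crank '{"travel":[[0.06,0.09,0],[0.12,0.18,0]],"rot":[[0,0,0],[0,0,0]]}'>/dev/null; python3 st.py;  for i in 1 2; do python3 -m crank '{"travel":[[0,0,0]],"rot":[[0,0,0]]}' >/dev/null; python3 st.py; done
```

```text
t 12.5 p [0.5455 0.0106 0.246 ] r 0.1203 ang 147.01 Fcw-resist 16.78 Frad 0.25 Fz 13.7 grip 0.0201 j7 -2.18
t 12.6 p [0.5455 0.0107 0.246 ] r 0.1204 ang 146.96 Fcw-resist 15.21 Frad 1.5 Fz 12.98 grip 0.0207 j7 -2.18
t 12.7 p [0.5455 0.0107 0.246 ] r 0.1203 ang 146.96 Fcw-resist 15.59 Frad 0.6 Fz 11.72 grip 0.0202 j7 -2.18
```

The rise is about 6.5 N. I'll ease the side load, open and retreat upward.

```bash
python3 -m crank '{"travel":[[-0.04,-0.07,0.05],[-0.04,-0.07,0.05]],"rot":[[0,0,0],[0,0,0]]}'>/dev/null; python3 st.py
python3 -m crank '{"travel":[[0,0,0],[0,0,0],[0,0,0],[0,0,0],[0,0,0],[0,0,0]],"rot":[[0,0,0],[0,0,0],[0,0,0],[0,0,0],[0,0,0],[0,0,0]]}' 0.6; python3 st.py
python3 -c "
from h import *
a=bot.grab_frame('wrist');cv2.imwrite('pics/w8.png',a[:,:,::-1])"
```

```text
t 12.9 p [0.5451 0.0101 0.2462] r 0.1203 ang 147.31 Fcw-resist 12.73 Frad -1.24 Fz 6.36 grip 0.0206 j7 -2.18
clock: 13.5
position: [0.5462, 0.0125, 0.2464]
tool_rot: [-3.142, 0.0, -0.419]
force: [-0.7, 0.6, 0.2]
grip_width: 0.0685
t 13.5 p [0.5462 0.0125 0.2464] r 0.1208 ang 146.08 Fcw-resist -0.12 Frad 0.94 Fz 0.24 grip 0.0685 j7 -2.18
```

View pics/w8.png

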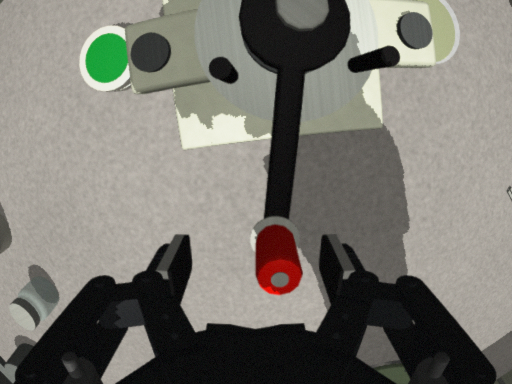

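```bash
python3 -m crank '{"travel":[[0.1,-0.2,2],[0.1,-0.2,5],[0.1,-0.2,9],[-1,-0.2,11],[-3,-0.2,12],[-3,-0.2,12]],"rot":[[0,0,0],[0,0,0],[0,0,0],[0,0,0],[0,0,0],[0,0,0]]}'
python3 - <<'E'
from h import *
m=bot.camera_model("wrist");a=bot.grab_frame("wrist");cv2.imwrite("pics/w9.png",a[:,:,::-1])
for r in red(a)[0]:print(r)
for z in(.2065,.215): print(atz(m,*red(a)[0][0][1],z,True))
a=bot.grab_frame('scene');cv2.imwrite('pics/s9.png',cv2.resize(a[140:290,160:320,::-1],(640,600)))
E
```

```text
clock: 14.15
position: [0.515, 0.0104, 0.368]
tool_rot: [-3.141, -0.002, -0.419]
force: [1.7, -0.7, 0.2]
grip_width: 0.0684
(np.int32(389), array([250.41, 158.99]), array([238, 147,  26,  25], dtype=int32))
[0.54228805 0.00348439 0.2065    ]
[0.5439053  0.00260888 0.215     ]
```

View pics/w9.png

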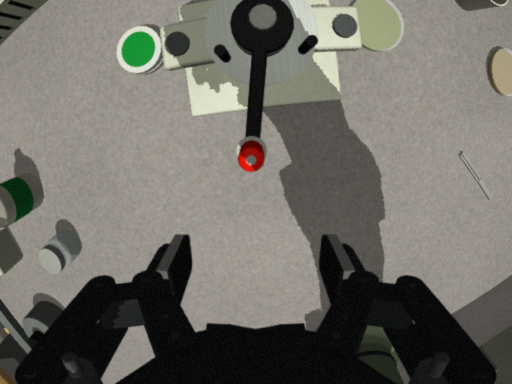

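View pics/s9.png

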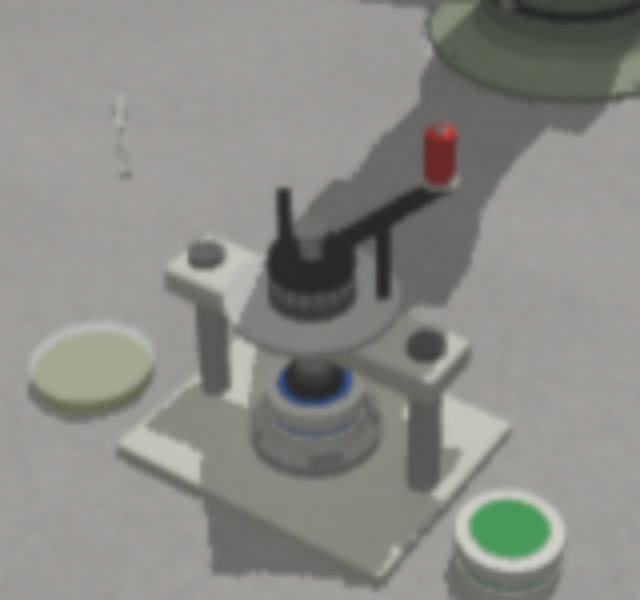

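The handle rests in its serrations: the cap-to-hub view matches the seated start, and the knob sprang back about 0.06 rad, within the stated give. The cassette is level under the pad, and the bench items look unmoved. Before handing in I'll check the knob height and the cassette shift.

Run:
```python
from h import *
from scipy.optimize import least_squares
m=bot.camera_model("wrist");s=bot.camera_model("scene")
f=bot.grab_frame("scene");fw=bot.grab_frame("wrist")
d=bot.silhouettes("scene","cassette")[0];print("cassette box",d["conf"],np.round(d["box"],1))
for b in [d for d in bot.silhouettes("scene","knob")[:2]]:print("knob",b["conf"],np.round(b["box"],1))
for z in (.1865,.1905,.1995):
  print(z,proj(s,[.5420,.0040,z]))
print(proj(s,[.526,-.0697,.1865]))
```

```text
cassette box 0.86 [239.6 243.8  29.5  23.1]
knob 0.67 [270.4 179.9  11.5  16.9]
0.1865 [270.62217444 179.34600022]
0.1905 [270.66043425 178.104481  ]
0.1995 [270.74713113 175.29119331]
[246.45747402 172.35248057]
```

The knob height matches seated: row 179.9 in the picture against 179.3 predicted. The cassette's box centre is the same as at the start. Handing in.

```bash
python3 -c "
from workcell import bot
print(bot.observe()['force'],bot.job_done())"
```

```text
the job is handed in; nothing more can be done
[ 0.16079983 -0.87411092 -0.22801201] None
```

The cassette is clamped and I handed the job in at about 14 s. The hand-in gave no verdict, so the result rests on my own checks.

**What I did:** I pinched the knob and turned the seated handle about 1.04 rad clockwise, stopping just short of the stop pin with no rise in force. I then lifted it about 11.7 mm, swung it back three serrations (about 1.18 rad) and let it drop in. I turned on until the pad bore on the cassette, then let go and moved the arm clear.

**Last checks:**
- **Turning force:** it ran at about 10.0 N before the pad touched and 16.8 N on the last moving reading, a rise of 6 to 7 N. The readings were noisy: one a little earlier gave 17.2 N, and held still it read 13 to 15.6 N, against 7 to 8.5 N held when free.
- **Handle seated:** pressing down met a hard stop just before the final turn. After release, the knob sat within a pixel of its predicted seated height in the picture.
- **Spring-back:** the knob went back about 0.06 rad when released, close to the stated 0.07 rad of play and give. The screw's friction should hold it, but I did not re-measure the force after letting go.
- **Cassette and bench:** the centre of the cassette's outline in the scene picture is unchanged from the start. The other things on the bench looked unmoved, judged by eye only.
- **Robot:** it touches nothing, and the tool force is near zero.

**Departure:** just after reseating, I briefly pulled upward on the handle by about 7 N. I pressed it down to its stop before going on.

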